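# Sweep the casting offcuts off the trimming board

## Robot

A 7-joint arm with a two-finger parallel gripper is mounted at the origin on the work surface. World frame = base frame: x ahead of the robot, y to its left, z up, the work surface at z = 0. Lengths are in m, angles in rad, forces in N, time in s.
With the tool pointing down it reaches from about 0.4 to 0.85 m from the base axis. Payload 10.4 kg.
Tool frame: the origin (TCP) lies at the very end of the fingers, on their centre line; the grasp point (between the pads) lies 19 mm behind it; z points along the fingers, y is the line along which they close (so a half turn about z gives the same grasp; the last joint's range is limited). The gripper opens to 87 mm and grips with 3 to 60 N. Pads are 19 mm wide; open, the fingers measure 117 mm over their backs; the gripper's body (75 mm by 190 mm) begins 51 mm behind the grasp point.
Start: joints at [1.311, 0.332, -0.065, 1.46, 0.022, 1.35, -0.088], TCP at [0.147, -0.608, 0.223] pointing down, gripper open.
Joint ranges: [-2.6, 2.6], [-0.5, 2.12], [-1.47, 1.34], [0.16, 2.42], [-1.27, 4.41], [0.06, 2.06], [-2.6, 2.6]. Speed limits (rad/s): [2.22, 2.22, 2.79, 2.79, 3.14, 3.14, 3.14].

## Interface

Orientations are given as a unit quaternion [x, y, z, w].
In Python, from bench import state, optics, close_job gives the robot as it stands.
- The arm moves only by the tool send_rows, never from a script. Its argument "plan" is a list that holds one entry, the list of rows, each a list of 5 numbers: the opening, from 0 (shut) to 1 (fully open), then the shift along the tool's x, y, z in m, then the turn about the tool's z in rad. In form: [[[hand, tx, ty, tz, twist], ...]]. A call has 1 to 12 rows; each row is the pose to reach, as a shift and turn from the pose commanded when the call began, along the tool's axes at that moment; what a row does not reach only later rows make up. A row lasts 1/8 s, in which the tool goes at most 62.5 mm and 10.7 degrees, less where a joint would pass 70% of its speed; a pose out of reach is approached as far as the arm can. A call with a gripper value outside its range is refused whole. The fingers move at their own pace and stop on an object; the grip force is fixed at half the most. Time passes only in rows, so rows that repeat a pose let the fingers close. It gives the time, the measured TCP pose, the force, the opening and the grip force at its end, in the units of the state.
- state(): the state, without advancing time (a new reading comes with each control period).
- optics.grab_frame(name): name is "scene" or "top" or "wrist"; returns the picture (420x560x3 uint8, red, green, blue); there is no depth.
- optics.camera_model(name): a dict with "fx", "fy", "cx", "cy" (pixels), "world_to_cam" (4x4, takes a point from world to camera coordinates). Camera axes: x right, y up, looking along -z (the intrinsics and any distortion apply to the point x, -y, -z); pixel columns grow to the right and rows downward; lengths in m; the calibration is good to about 2 mm. A picture is of the moment at which its call begins: read the wrist's pose just before it. camera_model takes no time and is no camera call; for the wrist camera it gives the pose at the moment of the call.
- close_job(): hands the job in; it is judged then, once.
The state is a dict: "time_s": time; "q": joint angles; "joint_velocities": joint speeds; "joint_torque": joint torques, N m; "tool_pos": TCP position; "tool_rot": TCP orientation; "wrist_force": force on the tool from outside, world axes, zero at the start; "moment": the same for the moment, N m; "gripper_width": finger opening in m; "gripper_force": force on a finger pad.
Only numpy, scipy, OpenCV 4.12 (cv2) and the standard library are available. Lean on these libraries where they do the work, as an engineer would, in place of code of your own. Each camera call takes 0.05 s, during which the arm holds its last target. There are 200 camera calls.

## Task

Clear the green trimming board the way you would with the side of your hand: with the fingers, sweep the four cream resin offcuts (two round plugs, two bars) along the board and over its edge into the black scrap pan, without picking any of them up. Leave the painted fish fillet and the paint jar standing on the board, and the finished sushi in the aluminium pan, where they are.

Things in the scene. Friction and masses are not known exactly. Their poses are not given: they have to be found in the camera images.
- board: bright green plastic trimming board, 260 mm (its x) by 300 mm (its y), flat top 30 mm above the bench, no rims; it does not move. Origin at the centre of its underside, at bench height. Its x points away from the robot within about 0.2 rad; a pan stands at each y end. The offcuts start with their centres within about 30 mm either side of its y axis
- scrap_pan: the black scrap pan, empty at the start, where the offcuts go: shallow pan, 240 mm (its x, along the board's x) by 165 mm (its y), rim 25 mm above the bench, walls and floor 3 mm thick; it does not move. It stands 1 to 4 mm from the board's +y or -y end (this changes), the other pan at the other. Origin at the centre of its underside
- finished_pan: the bare aluminium pan for finished work, holding two replica sushi: shallow pan, 240 mm (its x, along the board's x) by 165 mm (its y), rim 25 mm above the bench, walls and floor 3 mm thick; it does not move. It stands 1 to 4 mm from the board's +y or -y end (this changes), the other pan at the other. Origin at the centre of its underside
- plug1: loose offcut: cream-coloured hard resin plug, a slightly tapered round stub 28 mm across its base, 24 mm across its top and 20 mm high, about 12 g, standing on the board. Origin at its centre, 10 mm above the board; its z is the axis of the stub
- plug2: loose offcut: cream-coloured hard resin plug, a slightly tapered round stub 28 mm across its base, 24 mm across its top and 20 mm high, about 12 g, standing on the board. Origin at its centre, 10 mm above the board; its z is the axis of the stub
- bar1: loose offcut: cream-coloured hard resin bar, 40 mm (its x) by 16 mm by 16 mm, about 12 g, lying on the board at any yaw. Origin at its centre, 8 mm above the board
- bar2: loose offcut: cream-coloured hard resin bar, 40 mm (its x) by 16 mm by 16 mm, about 12 g, lying on the board at any yaw. Origin at its centre, 8 mm above the board
- fillet: painted replica of a mackerel fillet, silver with dark stripes and a yellow underside, 116 mm long (roughly along the board's y) by 44 mm wide (its x) by 18 mm high, 90 g, loose, lying near the board's near or far edge: to be left alone. Origin at the centre of its underside, on the board's top
- jar: small brown paint jar with a white cap, 44 mm across and 38 mm tall, 70 g, loose, standing on the board near the other of these two edges: to be left alone. Origin at the centre of its underside, on the board's top
- egg_nigiri: finished replica of an omelette nigiri (yellow top, black band), 56 mm (its x) by 28 mm by 24 mm high, 40 g, loose, lying in the finished pan: to be left alone. Origin at the centre of its underside
- salmon_nigiri: finished replica of a salmon nigiri (orange top, pale stripes), 56 mm (its x) by 28 mm by 24 mm high, 40 g, loose, lying in the finished pan: to be left alone. Origin at the centre of its underside

How it is judged:
At the end, for the whole second after the job is handed in: All four offcuts lie at rest in the black scrap pan: centres within 114 and 77 mm of its middle along its long and short sides, and under 38 mm above the bench. Fillet, jar and both sushi pieces are within 15 mm of where they started, the jar upright (x of plug1 in the frame of scrap_pan between -0.114 and 0.114 m and y of plug1 in the frame of scrap_pan between -0.077 and 0.077 m and z of each of plug1, plug2, bar1, bar2 in the frame of scrap_pan below 0.038 m and linear speed of each of plug1, plug2, bar1, bar2 below 0.03 m/s and x of plug2 in the frame of scrap_pan between -0.114 and 0.114 m and y of plug2 in the frame of scrap_pan between -0.077 and 0.077 m and x of bar1 in the frame of scrap_pan between -0.114 and 0.114 m and y of bar1 in the frame of scrap_pan between -0.077 and 0.077 m and x of bar2 in the frame of scrap_pan between -0.114 and 0.114 m and y of bar2 in the frame of scrap_pan between -0.077 and 0.077 m and distance of each of fillet, jar, egg_nigiri, salmon_nigiri from where it was at the start of the episode below 0.015 m and angle between jar's own z axis and vertical below 0.3 rad); the robot touches nothing.
It fails at once if an offcut is lifted: its centre rises more than 62 mm above the bench (over 20 mm higher than it lies on the board) (height (world z) of any of plug1, plug2, bar1, bar2 above 0.062 m).
It fails at once if the fillet, the jar or a finished sushi piece is moved by more than 15 mm, or the jar is tipped (distance of any of fillet, jar, egg_nigiri, salmon_nigiri from where it was at the start of the episode above 0.015 m or angle between jar's own z axis and vertical above 0.3 rad).
It also fails if it takes over 67 s, if anything falls off the work surface, if the arm or the gripper's body presses on something with over 40 N, if the wrist force passes 120 N, or if a joint passes its speed limit or range.

## Working session

There is one attempt and no reset: what is moved stays moved. The work goes in short steps, Python scripts to look and compute and a tool call to move; the robot and the scene stay as the last step left them, time stands still between calls to the robot, and variables do not carry over. Pictures are saved under pics/ and viewed, at most 10 in all, crops included, and the job is handed in when it is done.

Besides the shell and the picture viewer there is one more tool, called after "Call:" in YAML: its name, and indented under it one key for each argument. send_rows: Moves the arm, as the interface text tells. Its arguments: {"type":"object","properties":{"plan":{"type":"array","items":{"type":"array","items":{"type":"array","items":{"type":"number"}}}}},"required":["plan"]}

```bash
mkdir -p pics; python3 - <<'E'
from bench import state, optics
import cv2
s=state();print(s['time_s'],s['tool_pos'],s['tool_rot'],s['gripper_width'])
for n in("top","scene"):
    im=optics.grab_frame(n);cv2.imwrite(f"pics/{n}0.png",im[:,:,::-1]);m=optics.camera_model(n);print(n,m)
E
```

```text
0.0 [ 0.14653202 -0.60715977  0.22173665] [ 9.92996004e-01  1.18145703e-01 -1.18738447e-04 -7.17046902e-04] 0.08708733950240406
top {'fx': 454.8817733412204, 'fy': 454.8817733412204, 'cx': 277.2081546870747, 'cy': 217.02490689350392, 'world_to_cam': array([[ 0.13711043, -0.99054011,  0.00556965, -0.03742543],
       [ 0.96686967,  0.13505199,  0.2166195 , -0.55435448],
       [-0.21532249, -0.02431567,  0.97624022, -1.02995306],
       [ 0.        ,  0.        ,  0.        ,  1.        ]])}
scene {'fx': 392.7624327646332, 'fy': 392.7624327646332, 'cx': 292.1989073800853, 'cy': 212.15175482035184, 'world_to_cam': array([[-0.42821067,  0.90361112, -0.01107133,  0.22687046],
       [-0.66203985, -0.30534684,  0.68444616,  0.33178732],
       [ 0.61509256,  0.30041681,  0.72897935, -1.11437668],
       [ 0.        ,  0.        ,  0.        ,  1.        ]])}
```

View pics/top0.png

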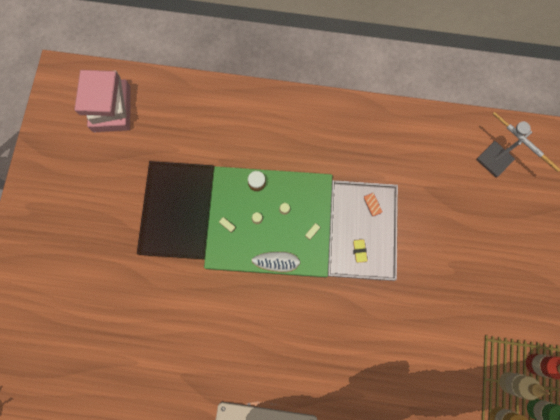

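The top view shows the black pan on the left (+y) at about (178,210) and the board centred near (270,221). The plugs are at (257,217) and (285,208), the bars at (228,225) and (313,231). The jar is on the far side at (257,180) and the fillet on the near side at (275,262).

```bash
cat > h.py <<'E'
import numpy as np, cv2
from bench import state, optics
def ray(m,uv,z):
    T=m['world_to_cam'];R=T[:3,:3];c=-R.T@T[:3,3]
    d=R.T@np.array([(uv[0]-m['cx'])/m['fx'],-(uv[1]-m['cy'])/m['fy'],-1.])
    return c+d*(z-c[2])/d[2]
def boardpoly(im):
    h=cv2.cvtColor(im,cv2.COLOR_RGB2HSV)
    g=cv2.inRange(h,(50,120,50),(75,255,255))
    c=max(cv2.findContours(g,0,2)[0],key=cv2.contourArea)
    return cv2.convexHull(c),g,h
E
python3 - <<'E'
from h import *
im=optics.grab_frame('top');m=optics.camera_model('top')
hull,g,h=boardpoly(im)
box=cv2.approxPolyDP(hull,8,True)[:,0]
C=np.array([ray(m,p,.03)[:2] for p in box]);print('board',box.tolist(),C.round(3).tolist())
r=cv2.minAreaRect((np.array([ray(m,p[0],.03)[:2] for p in hull])*1000).astype(np.float32));print(r)
inside=cv2.fillConvexPoly(np.zeros_like(g),hull,255)
ob=cv2.morphologyEx(cv2.bitwise_and(inside,~g),cv2.MORPH_OPEN,np.ones((2,2),np.uint8))
for c in cv2.findContours(ob,0,2)[0]:
    if cv2.contourArea(c)<25: continue
    M=cv2.moments(c);uv=(M['m10']/M['m00'],M['m01']/M['m00'])
    W=(np.array([ray(m,p[0],.045)[:2] for p in c])*1000).astype(np.float32)
    print(np.round(uv),cv2.contourArea(c),'z.045',ray(m,uv,.045)[:2].round(3),cv2.minAreaRect(W), 'col',im[int(uv[1]),int(uv[0])], 'x',W[:,0].min(),W[:,0].max(),'y',W[:,1].min(),W[:,1].max())
hs=cv2.resize(im[150:290,120:420],None,fx=2.6,fy=2.6,interpolation=2)[:,:,::-1];cv2.imwrite('pics/crop.png',hs)
E
```

```text
board [[559, 407], [549, 419], [548, 407]] [[0.213, -0.653], [0.184, -0.63], [0.209, -0.628]]
((199.8633575439453, -639.2989501953125), (31.574748992919922, 27.051847457885742), 0.5360651016235352)
```

View pics/scene0.png

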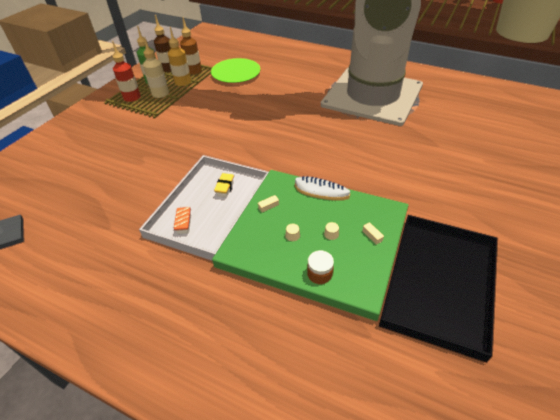

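The scene view agrees: the fillet is at (322,188) nearest the robot, the jar at (320,267), and the black pan on the right. The colour mask missed the board, so I'll fix the threshold.

```bash
sed -i 's/(50,120,50),(75,255,255)/(50,100,30),(80,255,255)/; s/    c=max/    g[:150]=0;g[300:]=0\n    c=max/' h.py
python3 - <<'E'
from h import *
im=optics.grab_frame('top');m=optics.camera_model('top')
print(cv2.cvtColor(im,cv2.COLOR_RGB2HSV)[240,270])
hull,g,h=boardpoly(im)
r=cv2.minAreaRect((np.array([ray(m,p[0],.03)[:2] for p in hull])*1000).astype(np.float32));print(r,cv2.boxPoints(r).round().tolist())
inside=cv2.fillConvexPoly(np.zeros_like(g),hull,255)
ob=cv2.morphologyEx(cv2.bitwise_and(inside,~g),cv2.MORPH_OPEN,np.ones((2,2),np.uint8))
B=cv2.boxPoints(r);
e=B[1]-B[0]; f=B[2]-B[1]; ax=e if abs(e[0])>abs(f[0]) else f; ax=ax*np.sign(ax[0])/np.linalg.norm(ax); ay=np.array([-ax[1],ax[0]]);print('ax',ax)
for c in cv2.findContours(ob,0,2)[0]:
    if cv2.contourArea(c)<25: continue
    M=cv2.moments(c);uv=(M['m10']/M['m00'],M['m01']/M['m00'])
    W=(np.array([ray(m,p[0],.043)[:2] for p in c])*1000).astype(np.float32)
    b=(W-r[0])@np.stack([ax,ay],1)
    print(np.round(uv),cv2.contourArea(c),'world',ray(m,uv,.043)[:2].round(3),'minrect',[np.round(v) for v in cv2.minAreaRect(W)],'board x',b[:,0].min().round(),b[:,0].max().round(),'y',b[:,1].min().round(),b[:,1].max().round())
E
```

```text
[ 52 107 155]
((550.5159912109375, 60.84608459472656), (254.61920166015625, 297.185546875), 3.8547098636627197) [[414.0, 201.0], [433.0, -96.0], [688.0, -79.0], [668.0, 218.0]]
ax [0.9977377  0.06722661]
[278. 263.] 833.0 world [0.448 0.024] minrect [array([447.,  26.]), array([ 53., 117.]), np.float64(8.0)] board x -132.0 -78.0 y -86.0 31.0
[313. 232.] 138.0 world [ 0.534 -0.052] minrect [array([534., -51.]), array([22., 45.]), np.float64(53.0)] board x -45.0 -4.0 y -130.0 -94.0
[228. 225.] 133.0 world [0.521 0.155] minrect [array([521., 155.]), array([44., 21.]), np.float64(57.0)] board x -41.0 -5.0 y 76.0 119.0
[258. 219.] 110.0 world [0.547 0.086] minrect [array([547.,  87.]), array([30., 27.]), np.float64(8.0)] board x -17.0 13.0 y 12.0 40.0
[285. 209.] 110.5 world [0.58  0.023] minrect [array([581.,  22.]), array([30., 27.]), np.float64(8.0)] board x 12.0 43.0 y -54.0 -27.0
[257. 181.] 324.0 world [0.641 0.101] minrect [array([641., 101.]), array([54., 47.]), np.float64(8.0)] board x 65.0 121.0 y 10.0 58.0
```

Call:
send_rows:
  plan:
    - [[0.16,0,0,-0.06,0],[0.16,0,0,-0.1,0],[0.16,0.057,-0.022,-0.1,-0.1],[0.16,0.114,-0.043,-0.1,-0.25],[0.16,0.171,-0.065,-0.1,-0.4],[0.16,0.228,-0.087,-0.1,-0.55],[0.16,0.285,-0.108,-0.1,-0.7],[0.16,0.343,-0.13,-0.1,-0.85],[0.16,0.365,-0.187,-0.1,-1.0],[0.16,0.387,-0.243,-0.1,-1.15],[0.16,0.409,-0.3,-0.1,-1.3],[0.16,0.43,-0.356,-0.1,-1.4]]

```text
time_s: 1.7
tool_pos: [0.4811, -0.1586, 0.3225]
tool_rot: [0.682, 0.731, -0.0, 0.0]
wrist_force: [1.2, 0.3, 0.7]
gripper_width: 0.0143
gripper_force: 0.0
```

```bash
cat >> h.py <<'E'
O=np.array([.5505,.0608]);A=.0673
def where():
    s=state();q=s['tool_rot'];p=s['tool_pos']
    from scipy.spatial.transform import Rotation as Ro
    R=Ro.from_quat(q).as_matrix();c,sn=np.cos(A),np.sin(A)
    b=np.array([[c,sn],[-sn,c]])@(p[:2]-O)
    print('t',round(s['time_s'],2),'board',(b*1000).round(1),'z',round(p[2]*1000,1),'yaw err to ay',round(float(np.arctan2(R[1,0],R[0,0])-A-np.pi/2),3),'w',s['gripper_width'].round(4),'F',np.round(s['wrist_force'],1),'ztool',R[:,2].round(3))
    return b
E
python3 -c "from h import *;where();print(state()['q'])"
```

```text
Traceback (most recent call last):
  File "h.py", line 19, in where
    print('t',round(s['time_s'],2),'board',(b*1000).round(1),'z',round(p[2]*1000,1),'yaw err to ay',round(float(np.arctan2(R[1,0],R[0,0])-A-np.pi/2),3),'w',s['gripper_width'].round(4),'F',np.round(s['wrist_force'],1),'ztool',R[:,2].round(3))
                                                                                                                                                            ^^^^^^^^^^^^^^^^^^^^^^^^
AttributeError: 'float' object has no attribute 'round'
```

Call:
send_rows:
  plan:
    - [[0.16,0.055,0.012,0.0,0],[0.16,0.11,0.024,0.0,0],[0.16,0.165,0.036,0.03,0],[0.16,0.22,0.048,0.06,0],[0.16,0.273,0.06,0.09,0],[0.16,0.273,0.06,0.14,0],[0.16,0.273,0.06,0.19,0],[0.16,0.273,0.06,0.23,0],[0.16,0.273,0.06,0.26,0],[0.16,0.273,0.06,0.276,0],[0.16,0.273,0.06,0.286,0],[0.16,0.273,0.06,0.286,0]]

```text
time_s: 3.2
tool_pos: [0.5231, 0.1158, 0.0367]
tool_rot: [0.683, 0.73, 0.0, 0.0]
wrist_force: [-0.6, -0.1, -0.3]
gripper_width: 0.0139
gripper_force: 0.0
```

```bash
sed -i "s/s\['gripper_width'\].round(4)/round(s['gripper_width'],4)/" h.py
python3 - <<'E'
from h import *
where()
im=optics.grab_frame('top');cv2.imwrite('pics/t1.png',cv2.resize(im[140:300,120:420],None,fx=2.5,fy=2.5)[:,:,::-1])
w=optics.grab_frame('scene')
cv2.imwrite('pics/s1.png',cv2.resize(w[140:340,180:480],None,fx=2.5,fy=2.5)[:,:,::-1])
E
```

```text
t 3.2 board [-23.6  56.7] z 36.7 yaw err to ay -0.001 w 0.0139 F [-0.6 -0.1 -0.3] ztool [ 0. -0. -1.]
```

View pics/s1.png

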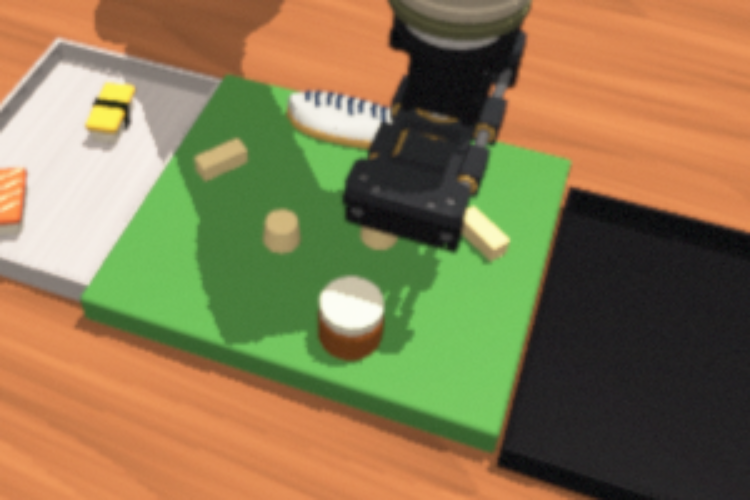

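The fingers (crop around (400,190)) are down between plug and bar, nothing has been touched, and the fillet and jar are clear. Sweeping the first bar.

Call:
send_rows:
  plan:
    - [[0.16,0.012,0,0,0],[0.16,0.025,0,0,0],[0.16,0.04,0,0,0],[0.16,0.055,0,0,0],[0.16,0.07,0,0,0],[0.16,0.085,0,0,0],[0.16,0.1,0,0,0],[0.16,0.113,0,0,0],[0.16,0.113,0,0,0],[0.16,0.1,0,-0.03,0],[0.16,0.06,0,-0.07,0],[0.16,0.0,0.01,-0.09,0]]

```text
time_s: 4.8
tool_pos: [0.533, 0.1179, 0.1282]
tool_rot: [0.682, 0.731, 0.001, 0.001]
wrist_force: [1.2, -0.6, -0.6]
gripper_width: 0.0135
gripper_force: 0.0
```

```bash
python3 - <<'E'
from h import *
where()
w=optics.grab_frame('scene')
cv2.imwrite('pics/s2.png',cv2.resize(w[140:360,200:510],None,fx=2.5,fy=2.5)[:,:,::-1])
E
```

```text
t 4.8 board [-13.6  58.2] z 128.2 yaw err to ay 0.002 w 0.0135 F [ 1.2 -0.6 -0.6] ztool [ 0.002  0.    -1.   ]
```

View pics/s2.png

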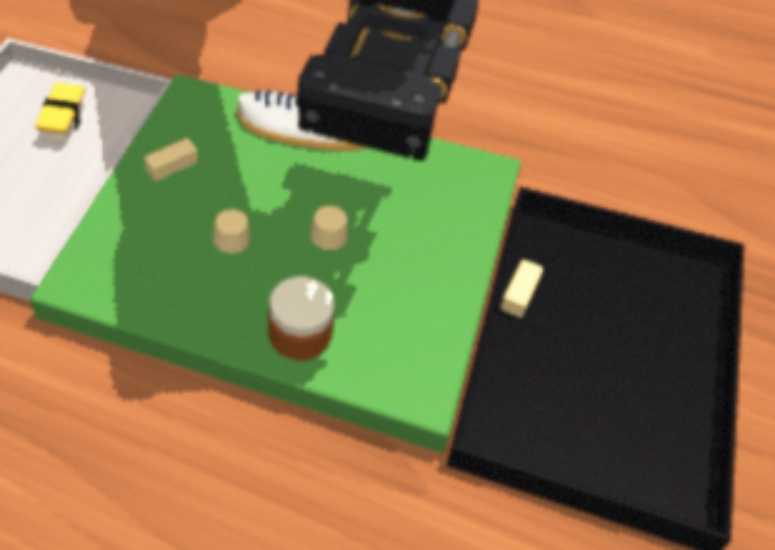

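The first bar lies in the pan at (522,288), with everything else undisturbed. Next is the plug nearest the pan.

Call:
send_rows:
  plan:
    - [[0.16,-0.03,0.006,0,0],[0.16,-0.06,0.012,0,0],[0.16,-0.062,0.012,0.03,0],[0.16,-0.062,0.012,0.065,0],[0.16,-0.062,0.012,0.085,0],[0.16,-0.062,0.012,0.09,0],[0.16,-0.062,0.012,0.09,0],[0.16,-0.05,0.012,0.09,0],[0.16,-0.035,0.014,0.09,0],[0.16,-0.02,0.017,0.09,0],[0.16,-0.005,0.02,0.09,0],[0.16,0.01,0.023,0.09,0]]

```text
time_s: 6.35
tool_pos: [0.555, 0.1307, 0.0361]
tool_rot: [0.683, 0.73, 0.0, -0.0]
wrist_force: [-0.1, -0.2, 0.3]
gripper_width: 0.0138
gripper_force: 0.1
```

Call:
send_rows:
  plan:
    - [[0.16,0.015,0.003,0,0],[0.16,0.03,0.006,0,0],[0.16,0.045,0.009,0,0],[0.16,0.06,0.012,0,0],[0.16,0.075,0.014,0,0],[0.16,0.09,0.014,0,0],[0.16,0.103,0.014,0,0],[0.16,0.103,0.014,0,0],[0.16,0.09,0.014,-0.03,0],[0.16,0.05,0.014,-0.07,0],[0.16,-0.01,0.014,-0.09,0],[0.16,-0.06,0.014,-0.09,0]]

```text
time_s: 7.85
tool_pos: [0.5739, 0.0675, 0.128]
tool_rot: [0.684, 0.73, 0.001, 0.002]
wrist_force: [0.7, -0.4, -0.5]
gripper_width: 0.0138
gripper_force: 0.0
```

```bash
python3 - <<'E'
from h import *
where()
w=optics.grab_frame('scene')
cv2.imwrite('pics/s3.png',cv2.resize(w[140:360,200:510],None,fx=2.5,fy=2.5)[:,:,::-1])
E
```

```text
t 7.85 board [23.8  5.1] z 128.0 yaw err to ay -0.003 w 0.0138 F [ 0.7 -0.4 -0.5] ztool [ 0.003 -0.001 -1.   ]
```

View pics/s3.png

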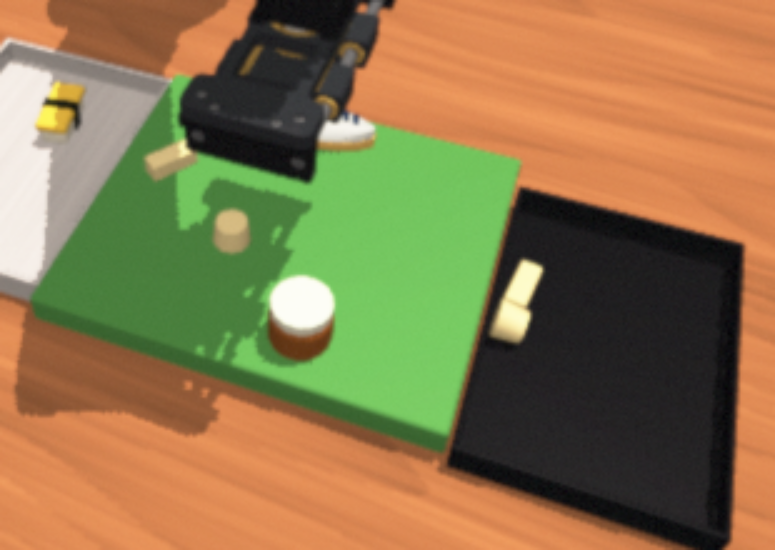

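The plug lies in the pan at (510,322) beside the bar. The second plug is next. I'll pass the jar on lane x=27, then drift to x=50.

Call:
send_rows:
  plan:
    - [[0.16,-0.04,0.004,0,0],[0.16,-0.079,0.004,0,0],[0.16,-0.079,0.004,0.03,0],[0.16,-0.079,0.004,0.065,0],[0.16,-0.079,0.004,0.085,0],[0.16,-0.079,0.004,0.09,0],[0.16,-0.079,0.004,0.09,0],[0.16,-0.067,0.004,0.09,0],[0.16,-0.052,0.004,0.09,0],[0.16,-0.037,0.004,0.09,0],[0.16,-0.022,0.004,0.09,0],[0.16,-0.007,0.004,0.09,0]]

```text
time_s: 9.4
tool_pos: [0.5772, 0.0649, 0.0361]
tool_rot: [0.683, 0.73, 0.0, 0.0]
wrist_force: [-0.7, -0.3, 0.0]
gripper_width: 0.0136
gripper_force: 0.1
```

Call:
send_rows:
  plan:
    - [[0.16,0.015,0,0,0],[0.16,0.03,0,0,0],[0.16,0.045,0,0,0],[0.16,0.06,0,0,0],[0.16,0.075,0.003,0,0],[0.16,0.09,0.006,0,0],[0.16,0.105,0.01,0,0],[0.16,0.12,0.014,0,0],[0.16,0.135,0.018,0,0],[0.16,0.15,0.022,0,0],[0.16,0.165,0.023,0,0],[0.16,0.17,0.023,0,0]]

```text
time_s: 10.9
tool_pos: [0.5886, 0.2364, 0.036]
tool_rot: [0.683, 0.731, 0.0, -0.0]
wrist_force: [-0.4, 0.4, -0.2]
gripper_width: 0.0138
gripper_force: 0.0
```

Call:
send_rows:
  plan:
    - [[0.16,0,0,0,0],[0.16,-0.01,0,-0.04,0],[0.16,-0.04,-0.01,-0.09,0],[0.16,-0.1,-0.03,-0.09,0],[0.16,-0.16,-0.05,-0.09,0],[0.16,-0.22,-0.075,-0.09,0]]

```text
time_s: 11.65
tool_pos: [0.5293, 0.011, 0.1262]
tool_rot: [0.684, 0.729, -0.0, 0.0]
wrist_force: [0.5, -0.8, 0.6]
gripper_width: 0.0143
gripper_force: 0.0
```

```bash
python3 - <<'E'
from h import *
where()
w=optics.grab_frame('scene')
cv2.imwrite('pics/s4.png',cv2.resize(w[140:360,200:510],None,fx=2.5,fy=2.5)[:,:,::-1])
E
```

```text
t 11.65 board [-24.5 -48.2] z 126.2 yaw err to ay -0.003 w 0.0143 F [ 0.5 -0.8  0.6] ztool [ 0.001 -0.001 -1.   ]
```

View pics/s4.png

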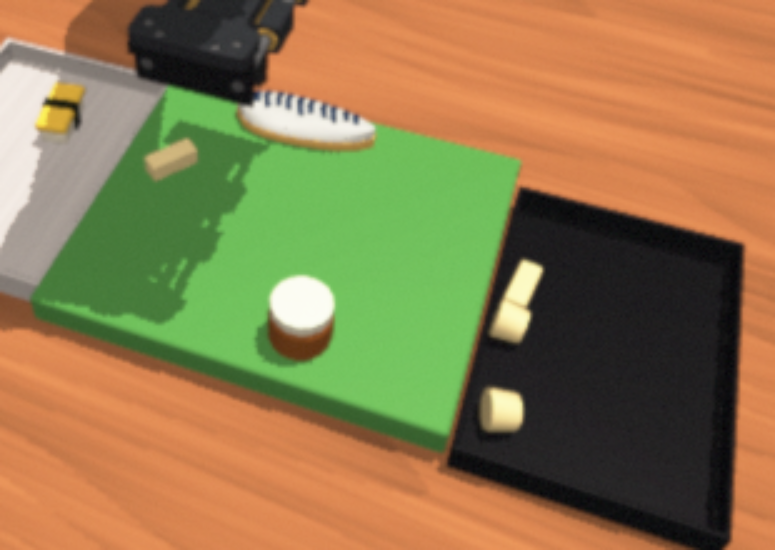

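The second plug is in the pan at (502,410). The last bar remains at (172,159).

Call:
send_rows:
  plan:
    - [[0.16,-0.05,0,0,0],[0.16,-0.098,0,0,0],[0.16,-0.098,0,0.03,0],[0.16,-0.098,0,0.065,0],[0.16,-0.098,0,0.085,0],[0.16,-0.098,0,0.09,0],[0.16,-0.098,0,0.09,0],[0.16,-0.086,0,0.09,0],[0.16,-0.071,0,0.09,0],[0.16,-0.056,0,0.09,0],[0.16,-0.041,0,0.09,0],[0.16,-0.026,0,0.09,0]]

```text
time_s: 13.2
tool_pos: [0.5316, -0.0106, 0.0361]
tool_rot: [0.683, 0.73, 0.0, 0.0]
wrist_force: [-0.2, -0.5, -0.4]
gripper_width: 0.0136
gripper_force: 0.1
```

```bash
python3 - <<'E'
from h import *
where()
w=optics.grab_frame('scene')
cv2.imwrite('pics/s5.png',cv2.resize(w[140:360,200:510],None,fx=2.5,fy=2.5)[:,:,::-1])
E
```

```text
t 13.2 board [-23.6 -70. ] z 36.1 yaw err to ay -0.001 w 0.0136 F [-0.2 -0.5 -0.4] ztool [ 0. -0. -1.]
```

View pics/s5.png

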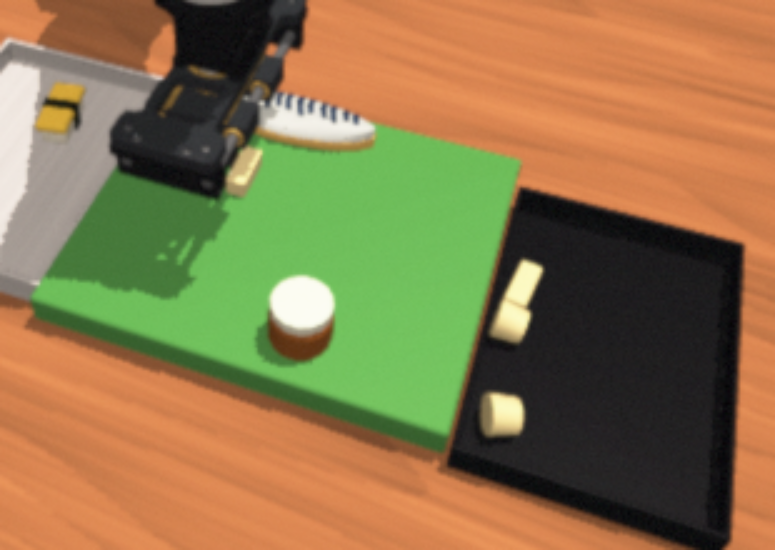

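The bar sits flat across the fingers at (245,170). Continuing to the pan.

Call:
send_rows:
  plan:
    - [[0.16,0.015,0,0,0],[0.16,0.03,0,0,0],[0.16,0.045,0,0,0],[0.16,0.06,0,0,0],[0.16,0.075,0,0,0],[0.16,0.09,0,0,0],[0.16,0.105,0,0,0],[0.16,0.12,0,0,0],[0.16,0.135,-0.003,0,0],[0.16,0.15,-0.006,0,0],[0.16,0.165,-0.009,0,0],[0.16,0.18,-0.012,0,0]]

```text
time_s: 14.75
tool_pos: [0.5075, 0.1679, 0.036]
tool_rot: [0.683, 0.73, -0.0, 0.0]
wrist_force: [1.2, -0.6, -0.1]
gripper_width: 0.0141
gripper_force: 0.0
```

Call:
send_rows:
  plan:
    - [[0.16,0.015,-0.003,0,0],[0.16,0.03,-0.006,0,0],[0.16,0.045,-0.009,0,0],[0.16,0.06,-0.012,0,0],[0.16,0.075,-0.012,0,0],[0.16,0.075,-0.012,0,0],[0.16,0.06,-0.012,-0.04,0],[0.16,0.03,0,-0.09,0],[0.16,-0.03,0,-0.12,0],[0.16,-0.09,0,-0.14,0],[0.16,-0.15,0,-0.14,0],[0.16,-0.15,0,-0.14,0]]

```text
time_s: 16.25
tool_pos: [0.518, 0.0108, 0.1761]
tool_rot: [0.687, 0.727, -0.001, 0.001]
wrist_force: [-0.3, 0.5, -0.4]
gripper_width: 0.0137
gripper_force: 0.0
```

```bash
python3 - <<'E'
from h import *
where()
w=optics.grab_frame('scene')
cv2.imwrite('pics/s6.png',cv2.resize(w[140:360,200:510],None,fx=2.5,fy=2.5)[:,:,::-1])
E
```

```text
t 16.25 board [-35.7 -47.7] z 176.1 yaw err to ay -0.011 w 0.0137 F [-0.3  0.5 -0.4] ztool [ 0.    -0.002 -1.   ]
```

View pics/s6.png

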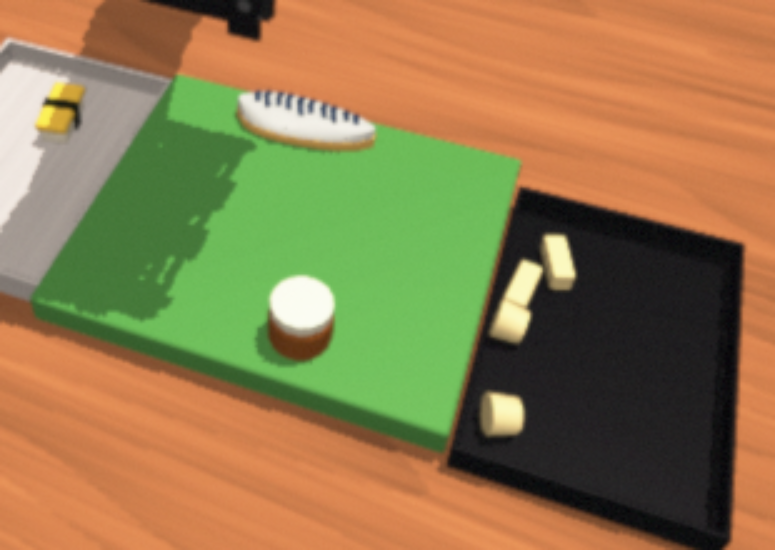

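All four offcuts lie flat in the black pan, at (558,262), (523,285), (510,322) and (502,413). The fillet and jar have not moved.

```bash
python3 -c "from bench import close_job;print(close_job())"
```

```text
the job is handed in; nothing more can be done
None
```

All four offcuts were swept into the black scrap pan in about 16 s, with the fillet, jar and sushi left untouched, and the job is handed in; no verdict was returned.

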